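Lock the sprung tilt stage level

TASK

The sherd on the sprung tilt stage is to be photographed from straight above. Pick up the loose lock bar by its red tab, gently press the raised plate down with it a little past level, slide the bar under both hooks, past their noses, until you feel it stop against the brass stop screws, and let go so that the spring lifts the bar behind the noses and the plate stays level by itself. Push lightly, as the screws are set anew each time and must not be forced, and leave the dish and the stone alone.

Things in the scene. Friction and masses are not known exactly. Their poses are not given: they have to be found in the camera images.
- stage: Fixed grey tilt stage, base 225 x 176 x 12 mm. Origin on the table top; x points from the open near side to the hinge, y left, z up. Hinge pin along y at x = +85, z = 40 mm. Its aluminium plate, 195 long x 124 wide x 8 mm, reaches from the pin to x = -110 mm; level, its top is at z = 44 mm. A sherd about 50 x 80 x 15 mm is fixed on the plate round x = +50 mm
- hooks: Two dark steel hooks fixed on the stage, 14 mm wide, 62 mm high, at stage y = +78 and -78 mm, outside the plate, open to stage -x. Origin and axes as the stage's. Post front faces at x = -26 mm, lip undersides at z = 54 mm; at the tip of each lip (x = -80 to -72 mm) a rounded nose reaches 2 mm lower, to z = 52 mm. They are rigid
- plate (a joint): Plate angle about the pin, rad: 0 level, positive near edge up. The spring holds it at the upper stop, 0.26, when free. Lower stop (rubber-like) at -0.026: about 4.5 mm below level at stage x = -90 mm; past it each mm costs about 7 N. Pushed at stage x = -90 mm the spring takes about 5 N at the top, 8.5 N level, 9 N just above the lower stop
- plate_top: The plate's aluminium top, 195 x 124 mm; moves with it. Origin on the hinge pin, 4 mm under the top face; its x points away from the near edge, which lies at its x = -195 mm
- stop_screws: Two brass stop screws, one through each hook post at z = 46 mm; both tips stand equally far out of the posts towards -x, 3 to 18 mm, set anew each time and not measured: the lock bar's far side is to come up against them (the bar's middle then at stage x = -56 to -41 mm). Feel for them. Rigid. Origin and axes are the stage's and do not show the setting
- bar_seat (a point): Fixed point in the middle of the range of places for the locked bar's underside middle: stage x = -51, y = 0, z = 44 mm, axes as the stage's. The locked bar lies along stage y, behind the noses, up against the stop screws, lifted against the lips by the spring
- lock_bar: Loose steel bar, 24 wide (x) x 176 long (y) x 10 mm thick, about 0.25 kg, with an upright red grip tab in its middle, 14 thick (x) x 46 wide (y), its top 52 mm above the underside. Origin in the middle of the underside, z up. Either long side may go first
- bar_grip (a point): in the lock bar's red tab, on its middle axis, 34 mm above the bar's underside
- dish: bystander: white plastic dish with a sherd in it, 80 x 94 x 18 mm; origin under its middle
- river_stone: bystander: pale river stone, 56 x 59 x 49 mm; origin under its middle

How it is judged:
By the outcome, as a careful person would: the job done as asked, in the order asked, and still so for the second after the job is handed in, with the robot touching nothing.
It also fails if it takes over 54 s, if anything falls off the work surface, if the arm or the gripper's body presses on something with over 40 N, if the wrist force passes 120 N, or if a joint passes its speed limit or range.

ROBOT

A 6-joint arm with a two-finger parallel gripper is mounted at the origin on a cart in front of the work surface, level with it; the furniture and walls round the work are solid. World frame = base frame: x ahead of the robot, y to its left, z up, the work surface at z = 0. Lengths are in m, angles in degrees, forces in N, time in s.
With the tool pointing down it reaches from about 0.35 to 0.725 m from the base axis. Payload 6 kg.
Tool frame: the origin (TCP) lies at the very end of the fingers, on their centre line; the grasp point (between the pads) lies 19 mm behind it; z points along the fingers, y is the direction in which the jaws open and shut (so a half turn about z gives the same grasp; the last joint's range is limited). The gripper opens to 85 mm and grips with 20 to 120 N. Pads are 22 mm wide; open, the fingers measure 114 mm over their backs; the gripper's body (76 mm by 85 mm) begins 54 mm behind the grasp point. The pads swing forward as they close: fully open they stand 13 mm farther back than shut.
Start: joints at [-58.115, 2.303, 4.859, 0, -92.561, -19.12], TCP at [0.133, -0.585, 0.231] pointing down, gripper open.
Joint ranges: [-146.85, 146.85], [-73.84, 115.35], [-62.03, 85.46], [-188.31, 113.3], [-161.28, -10.13], [-171.36, 171.36]. Speed limits (degrees/s): [147.25, 147.25, 172.46, 180, 180, 180].

INTERFACE

Orientations are given as a 3x3 rotation matrix whose columns are the frame's x, y, z axes.
In Python, from plant import ctrl gives the robot as it stands.
- The arm moves only by the tool carry_out, never from a script. Its argument "rows" is a list of rows, each a list of 5 numbers: the opening, from -1 (shut) to 1 (fully open), then the shift along the tool's x, y, z in mm, then the turn about the tool's z in degrees. A call has 1 to 12 rows; each row shifts and turns the commanded pose from where the row before left it, along the tool's axes as they then stand; what a row does not reach is not made up. A row lasts 1/8 s, in which the tool goes at most 62.5 mm and 10.7 degrees, less where a joint would pass 70% of its speed; a pose out of reach is approached as far as the arm can. A call with a gripper value outside its range is refused whole. The fingers move at their own pace and stop on an object; the grip force is fixed at half the most. Time passes only in rows, so rows that do not move let the fingers close. It gives the time, the measured TCP pose, the force and the opening at its end, in the units of the state.
- ctrl.sense(): the state, without advancing time (a new reading comes with each control period).
- ctrl.snapshot(name): name is "scene" or "top" or "wrist"; returns a dict with "image" (400x640x3 uint8, blue, green, red), "intrinsics" (3x3 intrinsics, pixels), "R" (3x3) and "t" (3): a world point X has camera coordinates R X + t. Camera axes: x right, y down, z forward; pixel columns grow to the right and rows downward; lengths in m; the calibration is good to about 2 mm. The wrist camera is an equidistant fisheye: a pixel r from the principal point sees the ray r / f radians off the axis. A picture is of the moment at which its call begins. There is no depth.
- ctrl.hand_in(): hands the job in, once; it reports no verdict.
The state is a dict: "t": time; "qpos": joint angles; "dq": joint speeds; "tau": joint torques, N m; "position": TCP position; "ee_rot": TCP orientation; "wrist_force": force on the tool from outside, world axes, zero at the start; "wrist_torque": the same for the moment, N m; "grip_width": finger opening in m.
Only numpy, scipy, OpenCV 4.12 (cv2) and the standard library are available. Lean on these libraries where they do the work, as an engineer would, in place of code of your own. Each camera call takes 0.05 s, during which the arm holds its last target. There are 200 camera calls.

## Working session

There is one attempt and no reset: what is moved stays moved. The work goes in short steps, Python scripts to look and compute and a tool call to move; the robot and the scene stay as the last step left them, time stands still between calls to the robot, and variables do not carry over. Pictures are saved under pics/ and viewed, about 8 in all and at most 12, crops included, and the job is handed in when it is done.

Besides the shell and the picture viewer there is one more tool, called after ">>>" in YAML: its name, and indented under it one key for each argument. carry_out: Moves the arm, as the interface text tells. Its arguments: {"type":"object","properties":{"rows":{"type":"array","items":{"type":"array","items":{"type":"number"}}}},"required":["rows"]}

```bash
mkdir -p pics
python3 - <<'E'
from plant import ctrl
import cv2,numpy as np
for n in ("scene","top"):
    s=ctrl.snapshot(n); cv2.imwrite(f"pics/{n}0.png",s["image"]); print(n,s["intrinsics"].tolist(),np.round(s["R"],4).tolist(),np.round(s["t"],4).tolist())
s=ctrl.sense();print(s["t"],s["position"],np.round(s["ee_rot"],3).tolist(),s["wrist_force"],s["grip_width"])
E
```

```text
scene [[490.1565765917527, 0.0, 324.7777379966522], [0.0, 490.1565765917527, 203.5007530724199], [0.0, 0.0, 1.0]] [[-0.8832, -0.469, 0.0054], [-0.2754, 0.5092, -0.8154], [0.3797, -0.7216, -0.5789]] [0.3729, 0.3241, 1.1948]
top [[384.14168140891456, 0.0, 316.00922193829854], [0.0, 384.14168140891456, 197.374011494648], [0.0, 0.0, 1.0]] [[-0.0289, -0.9995, -0.0098], [-0.9955, 0.0296, -0.0901], [0.0903, 0.0071, -0.9959]] [-0.2114, 0.5729, 1.1809]
0.1 [ 0.13257937 -0.58485384  0.23039734] [[-0.975, -0.221, -0.0], [-0.221, 0.975, 0.002], [0.0, 0.002, -1.0]] [ 0.44506893  0.64664402 -0.0066601 ] 0.08567754871607401
```

View pics/top0.png

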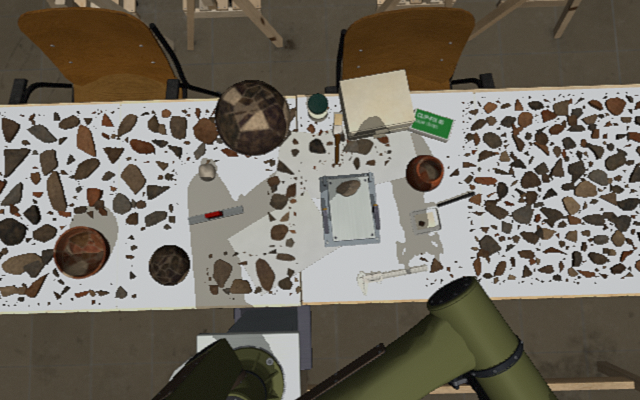

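View pics/scene0.png

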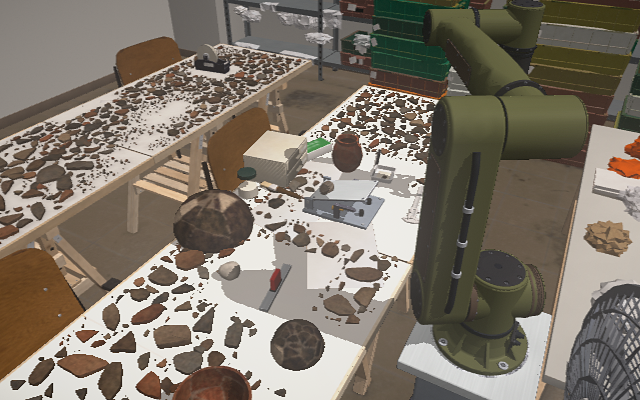

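The top view shows the bar at about (217,214) with its red tab, the stage at about (350,210), the stone at (207,170) and the dish at (426,220). I'll enlarge the bar and stage.

Run:
```python
import cv2,numpy as np
i=cv2.imread("pics/top0.png")
a=cv2.resize(i[165:255,310:390],None,fx=6,fy=6,interpolation=cv2.INTER_CUBIC)
b=cv2.resize(i[195:235,180:255],None,fx=6,fy=6,interpolation=cv2.INTER_CUBIC)
o=np.zeros((a.shape[0]+b.shape[0],480,3),np.uint8);o[:a.shape[0],:480]=a;o[a.shape[0]:,:450]=b
o=np.zeros((540,480+310,3),np.uint8);o[:,:480]=a
b=cv2.resize(i[195:235,185:247],None,fx=5,fy=5,interpolation=cv2.INTER_CUBIC);o[:200,480:]=b
cv2.imwrite("pics/crop.png",o)
```

```text
(no output)
```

View pics/crop.png

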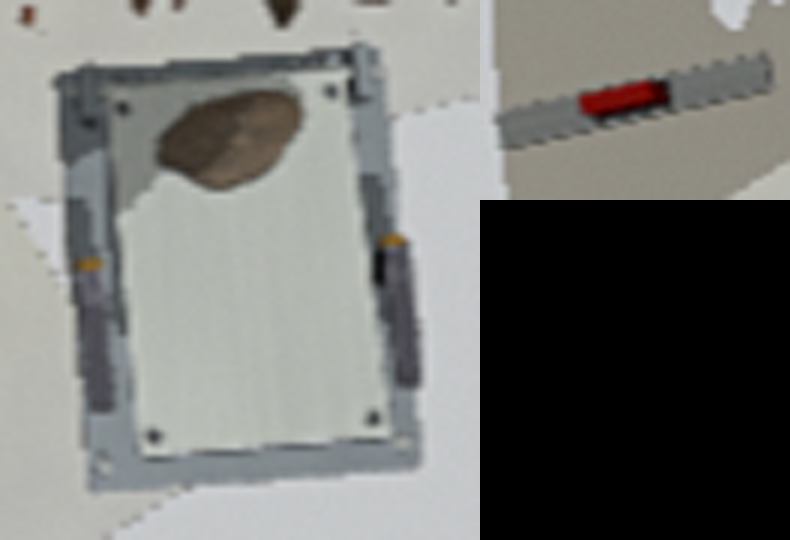

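```bash
cat > h.py <<'E'
from plant import ctrl
import numpy as np,cv2
def ray(s,u,v):
    d=s["R"].T@(np.linalg.inv(s["intrinsics"])@[u,v,1]);return -s["R"].T@s["t"],d
def hit(s,u,v,z):
    c,d=ray(s,u,v);return c+d*(z-c[2])/d[2]
def st():
    s=ctrl.sense();print("t",s["t"],"p",np.round(s["position"]*1e3,1),"yaw x",round(np.degrees(np.arctan2(s["ee_rot"][1,0],s["ee_rot"][0,0])),2),"F",np.round(s["wrist_force"],1),"M",np.round(s["wrist_torque"],2),"w",round(s["grip_width"]*1e3,1),"q",np.round(s["qpos"],1));return s
E
python3 - <<'E'
from h import *
s=ctrl.snapshot("top")
C=lambda x,y:(310+x/6,165+y/6); B=lambda x,y:(185+(x-480)/5,195+y/5)
for n,p,z in [("nl",C(90,490),.012),("nr",C(420,466),.012),("hookL",C(102,410),.062),("hookR",C(408,387),.062),("barL",B(499,133),.01),("barR",B(771,74),.01),("tab",B(618,97),.052),("stone",(207,170),.03),("dish",(426,220),.01)]:
    print(n,np.round(hit(s,*p,z)*1e3,1))
E
```

```text
nl [ 411.7 -251.7   12. ]
nr [ 419.2 -424.4   12. ]
hookL [ 453.3 -258.4   62. ]
hookR [ 460.3 -412.3   62. ]
barL [502.7 177.3  10. ]
barR [535.1   4.1  10. ]
tab [521.1  89.9  52. ]
stone [662.9 113.1  30. ]
dish [ 485.9 -572.5   10. ]
```

>>> carry_out:
  rows:
    - [1,0,0,0,-9.76]
    - [1,0,0,0,-9.76]
    - [1,0,0,0,-9.76]
    - [1,0,0,0,-9.76]
    - [1,0,0,0,-9.76]
    - [1,0,0,0,-9.76]
    - [1,0,0,0,-9.76]
    - [1,0,0,0,-9.76]
    - [1,0,0,0,-9.76]

```text
t: 1.27
position: [0.1326, -0.585, 0.2308]
ee_rot: [[0.19, -0.982, -0.0], [-0.982, -0.19, 0.001], [-0.001, 0.0, -1.0]]
wrist_force: [0.2, 0.2, 0.4]
grip_width: 0.0856
```

>>> carry_out:
  rows:
    - [1,-49.4,-42,0,0]
    - [1,-49.4,-42,0,0]
    - [1,-49.4,-42,0,0]
    - [1,-49.4,-42,0,0]
    - [1,-49.4,-42,0,0]
    - [1,-49.4,-42,0,0]
    - [1,-49.4,-42,0,0]
    - [1,-49.4,-42,0,0]
    - [1,-49.4,-42,0,0]
    - [1,-49.4,-42,0,0]
    - [1,-49.4,-42,0,0]
    - [1,-49.4,-42,0,0]

```text
t: 2.78
position: [0.5055, 0.068, 0.2314]
ee_rot: [[0.185, -0.983, 0.0], [-0.983, -0.185, 0.0], [-0.0, -0.0, -1.0]]
wrist_force: [1.2, -0.9, 0.1]
grip_width: 0.0854
```

Run:
```python
from h import *
s=ctrl.snapshot("wrist");cv2.imwrite("pics/w1.png",s["image"]);print(s["intrinsics"].tolist(),np.round(s["R"],3).tolist(),np.round(s["t"],3).tolist());st()
```

```text
[[309.70691628693146, 0.0, 320.10897633959195], [0.0, 309.70691628693146, 197.43148639908443], [0.0, 0.0, 1.0]] [[-0.983, -0.184, -0.0], [-0.178, 0.947, 0.267], [-0.049, 0.262, -0.964]] [0.509, -0.009, 0.384]
t 2.825 p [507.4  72.7 228.7] yaw x -79.21 F [-2.2  2.6 -3. ] M [0.42 0.32 0.01] w 85.6 q [ 30.6 -11.   -7.9  -0.1 -93.2 -19.8]
```

View pics/w1.png

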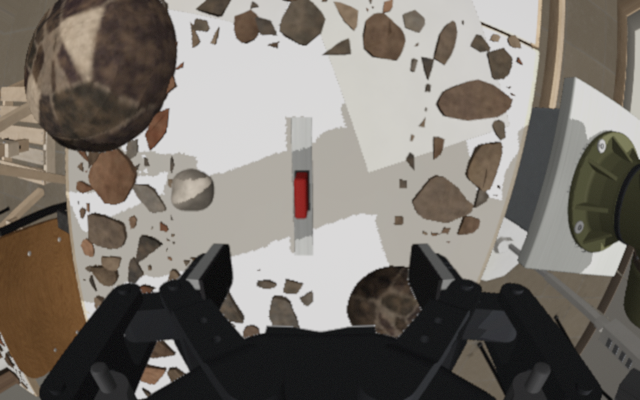

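The wrist view shows the bar from (299,117) to (302,254), with the red tab top around (301,195). The stone is at (192,189), well clear.

```bash
cat >> h.py <<'E'
def whit(s,u,v,z):
    K=s["intrinsics"];a=np.array([u-K[0,2],v-K[1,2]])/K[0,0];r=np.hypot(*a)
    d=s["R"].T@np.array([*(a/r*np.sin(r)),np.cos(r)]);c=-s["R"].T@s["t"];return c+d*(z-c[2])/d[2]
def wproj(s,X):
    p=s["R"]@np.asarray(X)+s["t"];r=np.arctan2(np.hypot(p[0],p[1]),p[2]);K=s["intrinsics"]
    return K[:2,2]+K[0,0]*r*p[:2]/np.hypot(p[0],p[1])
E
python3 - <<'E'
from h import *
s=ctrl.snapshot("wrist");i=s["image"].astype(int)
m=((i[...,2]>130)&(i[...,1]<60)&(i[...,0]<60)).astype(np.uint8);m[:150]=0;m[230:]=0;m[:,:280]=0;m[:,330:]=0
v,u=np.nonzero(m);print(u.min(),u.max(),v.min(),v.max(),cv2.minAreaRect(np.c_[u,v].astype(np.float32)))
print("cam",-s["R"].T@s["t"])
for n,p,z in [("barT",(299,117),.01),("barB",(302,254),.01),("tabtop",(u.mean(),v.mean()),.052)]: print(n,np.round(whit(s,*p,z)*1e3,1))
st()
E
```

```text
296 306 177 214 ((300.9714050292969, 195.5008087158203), (37.21337890625, 9.110567092895508), 88.36341857910156)
cam [0.52033907 0.00654135 0.37053445]
barT [542.7  14.6  10. ]
barB [509.6 183.3  10. ]
tabtop [523.6  94.6  52. ]
t 2.875 p [505.8  70.  228.6] yaw x -79.16 F [-0.4  0.6 -0.6] M [-0.03  0.05  0.03] w 85.6 q [ 30.5 -11.2  -8.1  -0.1 -93.3 -19.6]
```

>>> carry_out:
  rows:
    - [1,-9.7,-10.4,20,0]
    - [1,-9.7,-10.4,30,0]
    - [1,0,0,30,0]
    - [1,0,0,20,0]
    - [1,0,0,0,0]
    - [1,0,0,0,0]

```text
t: 3.62
position: [0.5224, 0.0887, 0.1329]
ee_rot: [[0.184, -0.983, 0.002], [-0.983, -0.184, 0.0], [-0.0, -0.002, -1.0]]
wrist_force: [0.5, -0.5, 0.1]
grip_width: 0.0855
```

Run:
```python
from h import *
s=ctrl.snapshot("wrist");i=s["image"].astype(int);cv2.imwrite("pics/w2.png",s["image"][60:360,160:480])
m=((i[...,2]>130)&(i[...,1]<60)&(i[...,0]<60)).astype(np.uint8)
n,l,stt,c=cv2.connectedComponentsWithStats(m);k=1+np.argmax(stt[1:,4]);print(stt[k],c[k],np.round(whit(s,*c[k],.052)*1e3,1))
v,u=np.nonzero(l==k);print(cv2.minAreaRect(np.c_[u,v].astype(np.float32)))
st()
```

```text
[311 185  14  53 709] [317.5909732  210.46685472] [523.6  93.5  52. ]
((317.5, 211.0), (52.0, 13.0), 90.0)
t 3.675 p [522.5  88.8 133. ] yaw x -79.4 F [-0.8 -0.1  0.6] M [0.02 0.03 0.01] w 85.5 q [ 31.4  -8.  -15.3   0.  -82.5 -20.8]
```

View pics/w2.png

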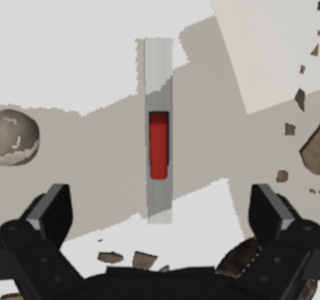

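The tab is centred between the open fingers, at about (523.6, 93.5). The bar lies parallel to the jaws' closing plane. Going down to grip.

>>> carry_out:
  rows:
    - [1,-4.2,-1.5,30,0]
    - [1,0,0,30,0]
    - [1,0,0,30,0]
    - [1,0,0,17,0]
    - [1,0,0,10,0]
    - [1,0,0,0,0]
    - [-1,0,0,0,0]
    - [-1,0,0,0,0]
    - [-1,0,0,0,0]
    - [-1,0,0,0,0]
    - [-1,0,0,0,0]
    - [-1,0,0,0,0]

```text
t: 5.18
position: [0.5227, 0.0933, 0.0146]
ee_rot: [[0.184, -0.983, 0.001], [-0.983, -0.184, 0.0], [-0.0, -0.001, -1.0]]
wrist_force: [-0.0, -0.0, 2.6]
grip_width: 0.0135
```

Run:
```python
from h import *
st()
```

```text
t 5.175 p [522.7  93.3  14.6] yaw x -79.39 F [-0.  -0.   2.6] M [0.11 0.01 0.02] w 13.5 q [ 31.8  -3.4 -23.8   0.  -69.6 -21.2]
```

>>> carry_out:
  rows:
    - [-1,0,0,-15,0]
    - [-1,0,0,-40,0]
    - [-1,0,0,-55,0]
    - [-1,0,0,-55,4]
    - [-1,0,0,-40,4.05]
    - [-1,0,0,0,0]

```text
t: 5.92
position: [0.5236, 0.0934, 0.2238]
ee_rot: [[0.044, -0.999, 0.006], [-0.999, -0.044, 0.003], [-0.002, -0.006, -1.0]]
wrist_force: [0.0, 0.2, -3.5]
grip_width: 0.0131
```

>>> carry_out:
  rows:
    - [-1,20,5,0,0]
    - [-1,40,10,0,0]
    - [-1,45,11,0,0]
    - [-1,45,11,0,0]
    - [-1,45,11,0,0]
    - [-1,45,11,0,0]
    - [-1,45,11,0,0]
    - [-1,45,11,0,0]
    - [-1,45,11,0,0]
    - [-1,35,8,0,0]
    - [-1,16,2,0,0]
    - [-1,0,0,0,0]

```text
t: 7.42
position: [0.4385, -0.3376, 0.2177]
ee_rot: [[0.043, -0.999, -0.003], [-0.999, -0.043, 0.001], [-0.001, 0.003, -1.0]]
wrist_force: [1.0, 0.0, -3.0]
grip_width: 0.0133
```

>>> carry_out:
  rows:
    - [-1,0,0,0,0]
    - [-1,0,0,0,0]

```text
t: 7.68
position: [0.4398, -0.3361, 0.2193]
ee_rot: [[0.046, -0.999, 0.0], [-0.999, -0.046, 0.0], [-0.0, -0.0, -1.0]]
wrist_force: [-0.7, 0.1, -2.5]
grip_width: 0.0132
```

Run:
```python
from h import *
s=ctrl.snapshot("wrist");cv2.imwrite("pics/w3.png",s["image"]);np.savez("w3.npz",**s)
print("cam",-s["R"].T@s["t"])
st()
```

```text
cam [ 0.4428906  -0.40338672  0.36111272]
t 7.725 p [ 439.9 -336.2  219.4] yaw x -87.37 F [-0.3 -0.1 -2.7] M [-0.03  0.05 -0.02] w 13.2 q [-16.6  -4.8  -3.4  -0.  -91.4  19.2]
```

View pics/w3.png

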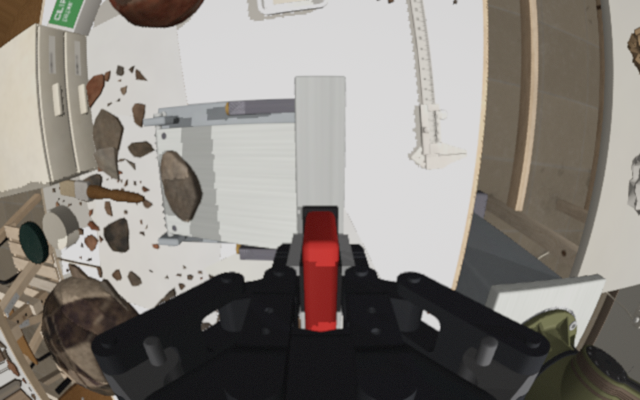

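The held bar hides the hook tips: its far end is at (296–345, 76). I'll back off 60 mm in -x to see the tips and noses.

>>> carry_out:
  rows:
    - [-1,0,20,0,0]
    - [-1,0,25,0,0]
    - [-1,0,15,0,0]
    - [-1,0,0,0,0]
    - [-1,0,0,0,0]
    - [-1,0,0,0,0]

```text
t: 8.48
position: [0.3801, -0.3395, 0.219]
ee_rot: [[0.045, -0.999, -0.0], [-0.999, -0.045, 0.0], [-0.0, 0.0, -1.0]]
wrist_force: [-0.8, -0.2, -2.6]
grip_width: 0.0136
```

Run:
```python
from h import *
s=ctrl.snapshot("wrist");np.savez("w4.npz",**s);cv2.imwrite("pics/w4.png",cv2.resize(s["image"][60:290,130:370],None,fx=2.6,fy=2.6,interpolation=cv2.INTER_CUBIC))
print("cam",-s["R"].T@s["t"])
st()
```

```text
cam [ 0.38318472 -0.40673469  0.36086543]
t 8.525 p [ 380.1 -339.5  219. ] yaw x -87.42 F [-0.  -0.1 -4. ] M [ 0.01  0.01 -0.01] w 13.5 q [-19.1 -11.6  -9.5  -0.  -92.1  21.7]
```

View pics/w4.png

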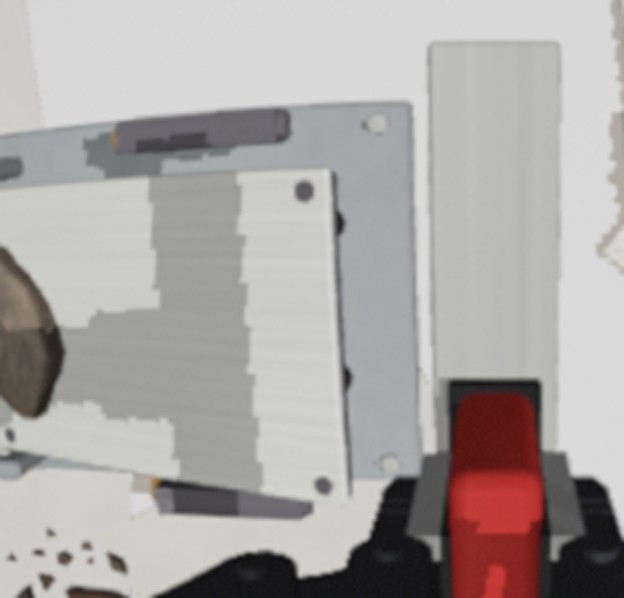

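The two hook tips show at crop (278–289, 112–137) and (303–312, 505–517). The base's near edge runs (411,103)→(420,455), and the plate's near corners are at (330,170) and (350,497).

Run:
```python
from h import *
s=dict(np.load("w4.npz"))
C=lambda x,y:(130+x/2.6,60+y/2.6)
for n,p,z in [("tipR top",C(278,124),.062),("tipR low",C(289,124),.053),("tipL low",C(312,505),.056),("baseR",C(411,103),.012),("baseL",C(420,455),.012),("plR",C(330,170),.0935),("plL",C(350,497),.0935),("bar lead",C(430,43),.2144),("bar trail",C(559,43),.2144),("holeR",C(377,124),.012),("holeL",C(389,463),.012)]:
    print(n,np.round(whit(s,*p,z)*1e3,1))
```

```text
tipR top [ 464.3 -411.1   62. ]
tipR low [ 462.4 -411.2   53. ]
tipL low [ 454.  -253.7   56. ]
baseR [ 419.3 -421.5   12. ]
baseL [ 411.4 -261.3   12. ]
plR [ 437.4 -395.2   93.5]
plL [ 430.7 -276.9   93.5]
bar lead [ 395.4 -424.   214.4]
bar trail [ 372.3 -425.1  214.4]
holeR [ 433.7 -412.1   12. ]
holeL [ 426.  -256.4   12. ]
```

>>> carry_out:
  rows:
    - [-1,1,-15,0,-0.2]
    - [-1,1,-25,0,0]
    - [-1,0.7,-18.9,10,0]
    - [-1,0,0,30,0]
    - [-1,0,0,30,0]
    - [-1,0,0,20,0]
    - [-1,0,0,11,0]
    - [-1,0,0,0,0]
    - [-1,0,0,0,0]

```text
t: 9.65
position: [0.4392, -0.3399, 0.1196]
ee_rot: [[0.048, -0.999, 0.002], [-0.999, -0.048, -0.001], [0.001, -0.002, -1.0]]
wrist_force: [0.1, 0.5, -3.0]
grip_width: 0.0133
```

Run:
```python
from h import *
s=ctrl.snapshot("scene");cv2.imwrite("pics/s5.png",cv2.resize(s["image"][130:270,260:440],None,fx=4,fy=4,interpolation=cv2.INTER_CUBIC))
st()
```

```text
t 9.7 p [ 439.2 -339.9  119.7] yaw x -87.24 F [-0.7  0.5 -3.6] M [-0.01 -0.03 -0.01] w 13.2 q [-17.   -3.7 -12.7   0.  -80.9  19.7]
```

View pics/s5.png

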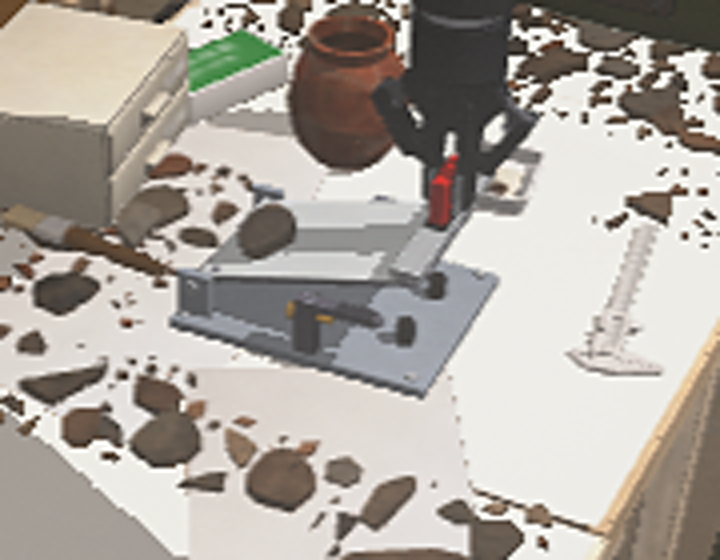

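The scene view shows the bar hovering just over the raised near edge, clear in front of the hook tips. Pressing down gently.

>>> carry_out:
  rows:
    - [-1,0,0,6,0]
    - [-1,0,0,5,0]
    - [-1,0,0,4,0]
    - [-1,0,0,4,0]
    - [-1,0,0,4,0]
    - [-1,0,0,4,0]
    - [-1,0,0,4,0]
    - [-1,0,0,4,0]
    - [-1,0,0,4,0]
    - [-1,0,0,4,0]
    - [-1,0,0,3,0]
    - [-1,0,0,0,0]

```text
t: 11.2
position: [0.4384, -0.3396, 0.072]
ee_rot: [[0.048, -0.999, -0.001], [-0.999, -0.048, 0.0], [-0.0, 0.001, -1.0]]
wrist_force: [-5.2, -0.1, 4.4]
grip_width: 0.0135
```

Run:
```python
from h import *
st()
```

```text
t 11.2 p [ 438.4 -339.6   72. ] yaw x -87.25 F [-5.2 -0.1  4.4] M [-0.16  2.01  0.06] w 13.5 q [-17.   -2.3 -16.4   0.  -75.9  19.7]
```

>>> carry_out:
  rows:
    - [-1,0,0,4,0]
    - [-1,0,0,4,0]
    - [-1,0,0,3,0]
    - [-1,0,0,2,0]
    - [-1,0,0,1,0]
    - [-1,0,0,0,0]
    - [-1,0,0,0,0]

```text
t: 12.08
position: [0.4383, -0.3396, 0.0585]
ee_rot: [[0.048, -0.999, -0.001], [-0.999, -0.048, -0.0], [0.0, 0.001, -1.0]]
wrist_force: [-6.6, -0.3, 5.7]
grip_width: 0.0135
```

Run:
```python
from h import *
st()
```

```text
t 12.075 p [ 438.3 -339.6   58.5] yaw x -87.25 F [-6.6 -0.3  5.7] M [-0.04  2.35  0.05] w 13.5 q [-17.   -1.8 -17.4   0.  -74.4  19.8]
```

>>> carry_out:
  rows:
    - [-1,0,0,1,0]
    - [-1,0,0,1,0]
    - [-1,0,0,0,0]

```text
t: 12.45
position: [0.4385, -0.3396, 0.0566]
ee_rot: [[0.048, -0.999, -0.0], [-0.999, -0.048, -0.0], [0.0, 0.0, -1.0]]
wrist_force: [-6.3, -0.4, 6.0]
grip_width: 0.0128
```

>>> carry_out:
  rows:
    - [-1,0,1,0,0]
    - [-1,0,1,0,0]
    - [-1,0,0,0,0]

```text
t: 12.82
position: [0.4383, -0.3397, 0.0573]
ee_rot: [[0.049, -0.999, 0.004], [-0.999, -0.049, -0.001], [0.001, -0.004, -1.0]]
wrist_force: [-2.1, -0.4, 5.4]
grip_width: 0.0133
```

Run:
```python
from h import *
st()
s=ctrl.snapshot("scene");cv2.imwrite("pics/s6.png",cv2.resize(s["image"][165:235,290:390],None,fx=7,fy=7,interpolation=cv2.INTER_CUBIC))
```

```text
t 12.825 p [ 438.3 -339.7   57.3] yaw x -87.22 F [-2.1 -0.4  5.4] M [0.14 0.45 0.02] w 13.3 q [-17.   -2.  -17.7  -0.  -74.   19.8]
```

View pics/s6.png

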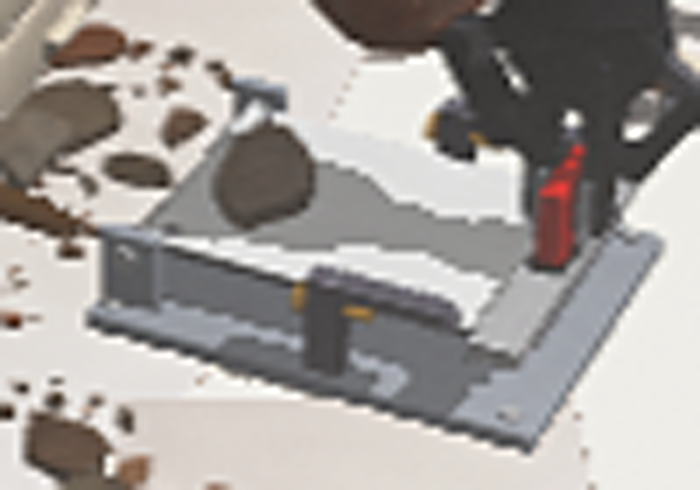

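>>> carry_out:
  rows:
    - [-1,0,0,1,0]
    - [-1,0,0,1,0]
    - [-1,0,0,0,0]
    - [-1,0,0,0,0]

```text
t: 13.38
position: [0.4383, -0.3397, 0.0554]
ee_rot: [[0.049, -0.999, 0.004], [-0.999, -0.049, -0.001], [0.001, -0.004, -1.0]]
wrist_force: [-2.0, 0.9, 7.0]
grip_width: 0.0135
```

Run:
```python
from h import *
st()
```

```text
t 13.375 p [ 438.3 -339.7   55.4] yaw x -87.22 F [-2.   0.9  7. ] M [0.3 0.5 0. ] w 13.5 q [-17.   -1.9 -17.8  -0.  -73.8  19.8]
```

>>> carry_out:
  rows:
    - [-1,0,0,0.5,0]
    - [-1,0,-2,0,0]
    - [-1,0,-3,0,0]
    - [-1,0,-3,0,0]
    - [-1,0,-3,0,0]
    - [-1,0,-3,0,0]
    - [-1,0,0,0,0]

```text
t: 14.25
position: [0.4506, -0.3392, 0.0544]
ee_rot: [[0.048, -0.999, -0.0], [-0.999, -0.048, -0.001], [0.001, 0.0, -1.0]]
wrist_force: [-6.4, -0.6, 6.9]
grip_width: 0.0134
```

Run:
```python
from h import *
st()
```

```text
t 14.25 p [ 450.6 -339.2   54.4] yaw x -87.24 F [-6.4 -0.6  6.9] M [-0.05  2.23  0.02] w 13.4 q [-16.6  -0.2 -16.3   0.  -73.9  19.3]
```

>>> carry_out:
  rows:
    - [-1,0,-3,0,0]
    - [-1,0,-3,0,0]
    - [-1,0,-3,0,0]
    - [-1,0,-3,0,0]
    - [-1,0,-3,-0.3,0]
    - [-1,0,-3,0,0]
    - [-1,0,-3,-0.3,0]
    - [-1,0,0,0,0]

```text
t: 15.25
position: [0.4715, -0.3383, 0.0553]
ee_rot: [[0.048, -0.999, -0.0], [-0.999, -0.048, -0.001], [0.001, 0.0, -1.0]]
wrist_force: [-7.2, -0.6, 8.3]
grip_width: 0.0136
```

Run:
```python
from h import *
st()
```

```text
t 15.25 p [ 471.5 -338.3   55.3] yaw x -87.24 F [-7.2 -0.6  8.3] M [-0.01  2.59  0.02] w 13.6 q [-15.8   2.3 -13.7   0.1 -74.1  18.6]
```

>>> carry_out:
  rows:
    - [-1,0,-2,-0.2,0]
    - [-1,0,-2,-0.2,0]
    - [-1,0,-2,-0.2,0]
    - [-1,0,0,0,0]

```text
t: 15.75
position: [0.4773, -0.3381, 0.056]
ee_rot: [[0.048, -0.999, -0.0], [-0.999, -0.048, -0.001], [0.001, 0.0, -1.0]]
wrist_force: [-8.1, -0.0, 8.5]
grip_width: 0.013
```

>>> carry_out:
  rows:
    - [-1,0,-1,0,0]
    - [-1,0,-1,0,0]
    - [-1,0,0,0,0]

```text
t: 16.12
position: [0.4792, -0.338, 0.056]
ee_rot: [[0.048, -0.999, -0.001], [-0.999, -0.048, -0.001], [0.001, 0.001, -1.0]]
wrist_force: [-8.6, -0.1, 10.2]
grip_width: 0.0132
```

>>> carry_out:
  rows:
    - [-1,0,-1,0,0]
    - [-1,0,-1,0,0]
    - [-1,0,0,0,0]

```text
t: 16.5
position: [0.4811, -0.338, 0.0561]
ee_rot: [[0.048, -0.999, -0.001], [-0.999, -0.048, -0.001], [0.001, 0.001, -1.0]]
wrist_force: [-8.2, -0.6, 9.3]
grip_width: 0.0136
```

>>> carry_out:
  rows:
    - [-1,0,-1,-0.2,0]
    - [-1,0,-1,0,0]
    - [-1,0,0,0,0]

```text
t: 16.88
position: [0.4831, -0.3379, 0.0563]
ee_rot: [[0.048, -0.999, -0.001], [-0.999, -0.048, -0.001], [0.001, 0.001, -1.0]]
wrist_force: [-8.9, -0.2, 8.8]
grip_width: 0.0132
```

>>> carry_out:
  rows:
    - [-1,0,-1,-0.2,0]
    - [-1,0,-1,0,0]
    - [-1,0,0,0,0]

```text
t: 17.25
position: [0.4851, -0.3378, 0.0566]
ee_rot: [[0.048, -0.999, -0.001], [-0.999, -0.048, -0.001], [0.001, 0.001, -1.0]]
wrist_force: [-8.2, -0.7, 10.2]
grip_width: 0.0134
```

>>> carry_out:
  rows:
    - [-1,0,-1,-0.2,0]
    - [-1,0,-1,0,0]
    - [-1,0,0,0,0]

```text
t: 17.62
position: [0.4869, -0.3378, 0.0568]
ee_rot: [[0.048, -0.999, -0.001], [-0.999, -0.048, -0.001], [0.001, 0.001, -1.0]]
wrist_force: [-9.5, 1.0, 9.9]
grip_width: 0.0136
```

>>> carry_out:
  rows:
    - [-1,0,-1,-0.1,0]
    - [-1,0,-1,0,0]
    - [-1,0,0,0,0]

```text
t: 18.0
position: [0.487, -0.3377, 0.0568]
ee_rot: [[0.048, -0.999, -0.005], [-0.999, -0.048, -0.001], [0.0, 0.005, -1.0]]
wrist_force: [-16.1, 1.3, 12.9]
grip_width: 0.0133
```

Position stopped at x = 487.0 and the force jumped from -9 to -16 N, so the bar is on the screws. I'll check the moment to see whether both screws are touching.

Run:
```python
from h import *
st()
```

```text
t 18.0 p [ 487.  -337.7   56.8] yaw x -87.26 F [-16.1   1.3  12.9] M [0.37 5.61 0.13] w 13.3 q [-15.3   4.3 -11.5   0.1 -74.6  18. ]
```

The moment about z is only 0.13 N m. One screw alone would give about 0.6, so both are touching. Easing up 1 mm and letting go.

>>> carry_out:
  rows:
    - [-1,0,0,-0.5,0]
    - [-1,0,0,-0.5,0]
    - [-1,0,0,0,0]
    - [-0.2,0,0,0,0]
    - [-0.2,0,0,0,0]
    - [-0.2,0,0,0,0]
    - [-0.2,0,0,0,0]

```text
t: 18.88
position: [0.4899, -0.3368, 0.0565]
ee_rot: [[0.048, -0.999, 0.0], [-0.999, -0.048, 0.0], [-0.0, -0.0, -1.0]]
wrist_force: [1.3, 0.4, 0.2]
grip_width: 0.034
```

Run:
```python
from h import *
st()
s=ctrl.snapshot("scene");cv2.imwrite("pics/s7.png",cv2.resize(s["image"][165:235,290:390],None,fx=7,fy=7,interpolation=cv2.INTER_CUBIC))
```

```text
t 18.875 p [ 489.9 -336.8   56.5] yaw x -87.23 F [1.3 0.4 0.2] M [ 0.03 -0.01  0.01] w 34.0 q [-15.2   4.3 -11.4  -0.  -74.3  18. ]
```

View pics/s7.png

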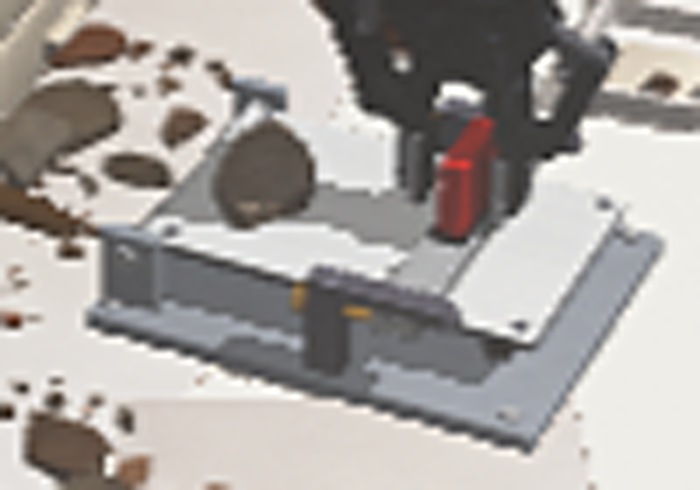

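The fingers have opened free of the tab and the force is near zero. The plate is level, with the bar under the hooks against the screw. Retreating straight up.

>>> carry_out:
  rows:
    - [-0.2,0,3,-4,0]
    - [-0.2,0,0,-10,0]
    - [-0.2,0,0,-25,0]
    - [-0.2,0,0,-40,0]
    - [-0.2,0,0,-50,0]
    - [-0.2,0,30,-50,0]
    - [-0.2,0,50,0,0]
    - [-0.2,0,40,0,0]
    - [-0.2,0,0,0,0]
    - [-0.2,0,0,0,0]

```text
t: 20.18
position: [0.3668, -0.343, 0.2365]
ee_rot: [[0.048, -0.999, 0.001], [-0.999, -0.048, -0.0], [0.0, -0.001, -1.0]]
wrist_force: [-0.2, 0.3, -0.3]
grip_width: 0.0343
```

Run:
```python
from h import *
st()
s=ctrl.snapshot("wrist");a=cv2.resize(s["image"][60:290,130:370],None,fx=2.2,fy=2.2,interpolation=cv2.INTER_CUBIC);np.savez("w8.npz",**s);cv2.imwrite("pics/w8.png",a)
```

```text
t 20.175 p [ 366.8 -343.   236.5] yaw x -87.26 F [-0.2  0.3 -0.3] M [ 0.   -0.03  0.  ] w 34.3 q [-20.  -12.7  -8.7  -0.  -94.   22.8]
```

View pics/w8.png

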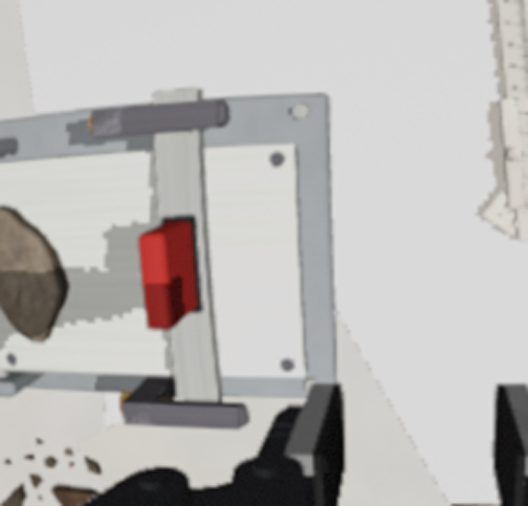

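Run:
```python
from h import *
s=dict(np.load("w8.npz"));C=lambda x,y:(130+x/2.2,60+y/2.2)
P=lambda p,z:whit(s,*C(*p),z)*1e3
for n,a,b,z in [("bar",(203,145),(219,400),.054),("plate",(296,145),(305,378),.044),("base",(327,94),(336,380),.012)]:
    a,b=P(a,z),P(b,z);d=b-a;print(n,np.round(a,1),np.round(b,1),"yaw",round(np.degrees(np.arctan2(-d[0],d[1])),2), "x at y=-336", round(float(np.interp(-336,[a[1],b[1]],[a[0],b[0]])),1))
```

```text
bar [ 474.7 -395.4   54. ] [ 469.7 -261.7   54. ] yaw 2.13 x at y=-336 472.5
plate [ 429.7 -395.4   44. ] [ 424.1 -273.4   44. ] yaw 2.63 x at y=-336 427.0
base [ 419.5 -421.9   12. ] [ 411.  -260.2   12. ] yaw 3.0 x at y=-336 415.0
```

The bar lies under both hooks behind the noses, parallel to the plate edge within measuring error, and the plate is level at the expected place. Handing in.

```bash
python3 -c "
from plant import ctrl
print(ctrl.hand_in())"
```

```text
the job is handed in; nothing more can be done
None
```

The lock bar is locked under both hooks and the plate stays level by itself. I handed the job in at about 20 s of the 54 s allowed.

- **Pressing and sliding:** I gripped the bar by its red tab and pressed the plate about 4 mm past level with roughly 9–10 N. I then slid the bar under both hooks.
- **Feeling the screws:** The bar stopped dead with its middle at about stage x = -50 mm. The sideways force rose from about 9 N, which was friction, to 16 N, so the push on the screws was only about 7 N. The twisting moment was only 0.13 N m, which suggests both screws were touching.
- **Letting go:** I eased up 1 mm, opened the fingers and backed well away.

**Last checks:**
- The wrist force was near zero, with the robot touching nothing.
- The picture shows the bar behind both noses and the plate level.
- The bar's middle measured about x = -52.5 mm in the picture against -50 mm by feel.
- Its angle measured about 0.5° off the plate edge. That is about my measuring error, but I can't rule out a gap of about 1 mm at one screw.
- I did not touch the dish or the stone.

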